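Clamp a block against the work stop in a cam-lever vise

TASK

Get the aluminium block clamped in the blue machine vise, ready for drilling: with a fingertip push the block along between the open jaws until its far end sits against the dark steel work stop, then push the red-handled cam lever round (clockwise seen from above) until it is fully home and the block is clamped tight, and move clear. Do not pick the block up, and leave the tape measure, hammer, screwdriver and bowl alone.

Things in the scene. Friction and masses are not known exactly. Their poses are not given: they have to be found in the camera images.
- vise: machine vise bolted to the bench, immovable; blue castings, dark steel jaw plates. Origin on the bench under the middle of the jaw opening; +x along the jaws towards the work stop, +y the clamping direction (moving to fixed jaw), z up; yaw within 0.25 rad of the robot's axes. Body x -50 to 50, y -177 to 85, 42 mm high; bolting lugs out to x = +-87 mm, 21 mm high. Jaws 100 mm wide, tops at 82 mm
- vise_bed (a point): centre of the flat steel bed between the jaws, 42 mm above the bench, over the vise's origin. The fixed jaw's inner face is 23 mm from here in +y; the moving jaw's 23 mm in -y while the lever is at 0
- stop_face (a point): centre of the near (-x) face of the work stop, a fixed dark steel bar across the far end of the jaws, at x = 58, y = 0, z = 64 mm in the vise's frame; the bar spans y from -16 to 68 mm and z from 57 to 71 mm
- block: loose aluminium block, about 0.5 kg, 116 mm long (x), 40 mm wide (y), 36 mm high, with a round boss 37 mm across on its middle, 52 mm high in all. Origin: centre of its underside. It lies on the bed between the jaws, 3 mm play each side, x along the vise's x, far end 12 to 38 mm short of the stop; it slides when pushed with 2 to 7 N
- block_near_end (a point): centre of the block's near (-x) end face, 40 mm wide and 36 mm high, 18 mm above the bed; it sticks out of the jaws by 20 to 46 mm at the start and still by 8 mm when the block is at the stop, so it can be pushed from outside the jaws
- block_far_end (a point): centre of the block's far (+x) end face, the one that goes against the stop
- jaw: the vise's moving jaw, blue with a dark steel plate, driven by the cam: it moves in the vise's +y by up to 6.9 mm as the lever is turned from open to home, and meets the block after at most 6 mm. Origin: the vise's origin when open.
- lever (a joint): angle of the cam lever (rad): 0 open, 1.92 home at its end stop; grows clockwise from above. At 0 the arm points 35 degrees from the vise's +x towards -y; home, 145 degrees from +x, having swept across -y. Starts at 0 to 0.35, stays where left. Turning takes about 0.35 N m, up to about 0.6 N m over the last 0.3 rad as it squeezes the block
- lever_pivot (a point): point on the lever's upright axis, at the height of its grip (100 mm above the bench); 82 mm behind the vise's origin (vise y = -82 mm)
- lever_grip (a point): middle of the lever's red grip, 122 mm from the axis, 100 mm above the bench; the level round grip is 21 mm thick and reaches from 86 to 172 mm from the axis, ball end 25 mm thick; nearer the axis a thin steel arm slopes up to it. Under the grip is nothing but the vise's rear body, 42 mm high, and the cam carriage near the axis, 58 mm high
- tape: yellow tape measure lying on its side, 70 x 62 mm, 32 mm high, loose; leave it alone. Origin under its centre
- hammer: hammer lying on the bench, 260 mm long, wooden handle, loose; leave it alone
- screwdriver: screwdriver with orange handle lying on the bench, 190 mm long, loose; leave it alone
- bowl: small round steel bowl, 110 mm across and 45 mm high, loose; leave it alone. Origin under its centre
Not all that is in view belongs to the job. There is more than one size of the block; the job needs the largest.

How it is judged:
By the outcome, as a careful person would: the job done as asked, in the order asked, and still so for the second after the job is handed in, with the robot touching nothing.
It also fails if it takes over 53 s, if anything falls off the work surface, if the arm or the gripper's body presses on something with over 40 N, if the wrist force passes 120 N, or if a joint passes its speed limit or range.

ROBOT

A 6-joint arm with a two-finger parallel gripper is mounted at the origin on the work surface. World frame = base frame: x ahead of the robot, y to its left, z up, the work surface at z = 0. Lengths are in m, angles in rad, forces in N, time in s.
With the tool pointing down it reaches from about 0.4 to 0.925 m from the base axis. Payload 3.4 kg.
Tool frame: the origin (TCP) lies midway between the tips of the shut fingers; the grasp point (between the pads) lies arm.grip_depth behind it (arm.grip_depth is the distance from the TCP to the grasp point, in m); z points along the fingers, y is the line along which they close (so a half turn about z gives the same grasp; the last joint's range is limited). The gripper opens to 85 mm and grips with 20 to 120 N. Pads are 22 mm wide; open, the fingers measure 114 mm over their backs; the gripper's body (76 mm by 85 mm) begins 54 mm behind the grasp point. The pads swing forward as they close: fully open they stand 13 mm farther back than shut.
Start: joints at [1.081, 0.307, 1.506, -0, 1.328, -0.073], TCP at [0.232, 0.526, 0.231] pointing down, gripper open.
Joint ranges: [-3.12, 3.12], [-1.05, 2.28], [0.14, 2.33], [-1.42, 4.57], [0.1, 2.73], [-2.68, 2.68]. Speed limits (rad/s): [2.57, 2.57, 3.14, 3.14, 3.14, 3.14].

INTERFACE

Orientations are given as a unit quaternion [w, x, y, z].
In Python, from rig import arm, imaging, ticket gives the robot as it stands. The module is installed in compiled form; this text tells all that it offers.
- The arm moves only by the tool drive_tool, never from a script. Its argument "commands" is a list that holds one entry, the list of rows, each a list of 4 numbers: the shift along the tool's x, y, z in cm, then the turn about the tool's z in rad. A call has 1 to 8 rows; each row is the pose to reach, as a shift and turn from the pose commanded when the call began, along the tool's axes at that moment; what a row does not reach only later rows make up. A row lasts 1/10 s, in which the tool goes at most 50 mm and 8.59 degrees, less where a joint would pass 70% of its speed; a pose out of reach is approached as far as the arm can. A call with a gripper value outside its range is refused whole. "fingers" is the closure in counts, from 0 (fully open) to 255 (shut), set as the call begins (left out, the last holds). The fingers move at their own pace and stop on an object; "newtons" is the grip in N (left out, the last holds). Time passes only in rows, so rows that repeat a pose let the fingers close. It gives the time, the measured TCP pose, the force, the opening and the grip force at its end, in the units of the state.
- arm.state(): the state, without advancing time (a new reading comes with each control period).
- imaging.snapshot(name): name is "scene" or "top"; returns a dict with "img" (384x512x3 uint8, red, green, blue), "mtx" (3x3 intrinsics, pixels), "rvec" (rotation vector, rad) and "tvec" (3), from world to camera coordinates, as OpenCV has them. Camera axes: x right, y down, z forward; pixel columns grow to the right and rows downward; lengths in m; the calibration is good to about 2 mm. A picture is of the moment at which its call begins. There is no depth.
- ticket.hand_in(): hands the job in; it is judged then, once.
The state is a dict: "clock": time; "qpos": joint angles; "joint_vel": joint speeds; "joint_torque": joint torques, N m; "tool_pos": TCP position; "tool_rot": TCP orientation; "contact_force": force on the tool from outside, world axes, zero at the start; "torque": the same for the moment, N m; "opening": opening from 0.0 (shut) to 1.0 (fully open); "gripper_force": force on a finger pad.
Only numpy, scipy, OpenCV 4.12 (cv2) and the standard library are available. Lean on these libraries where they do the work, as an engineer would, in place of code of your own. Each camera call takes 0.05 s, during which the arm holds its last target. There are 200 camera calls.

## Working session

There is one attempt and no reset: what is moved stays moved. The work goes in short steps, Python scripts to look and compute and a tool call to move; the robot and the scene stay as the last step left them, time stands still between calls to the robot, and variables do not carry over. Pictures are saved under pics/ and viewed, at most 10 in all, crops included, and the job is handed in when it is done.

Besides the shell and the picture viewer there is one more tool, called after "Call:" by a JSON object that holds its "op" and its "data", one argument or row to a line. drive_tool: Moves the arm, as the interface text tells. Its arguments: {"type":"object","properties":{"commands":{"type":"array"},"fingers":{"type":"number"},"newtons":{"type":"number"}},"required":["commands"]}

```bash
mkdir -p pics
python3 - <<'E'
from rig import arm, imaging
import cv2,numpy as np,pickle
d={}
for n in("scene","top"):
    s=imaging.snapshot(n); d[n]=s; cv2.imwrite(f"pics/{n}0.png",cv2.resize(s["img"][:,:,::-1],(800,600),interpolation=cv2.INTER_CUBIC))
pickle.dump(d,open("d0.pkl","wb"))
s=arm.state();print(s, arm.grip_depth)
E
```

```text
{'clock': 0.1, 'qpos': array([ 1.08148512e+00,  3.07487521e-01,  1.50753791e+00, -1.57343708e-05,
        1.32840561e+00, -7.34809136e-02]), 'joint_vel': array([ 0.00064189, -0.0016689 , -0.00370018, -0.0015121 ,  0.00155557,
        0.00034291]), 'joint_torque': array([ 9.78923126e-04, -4.58529031e+01, -2.52608138e+01,  4.63493870e-05,
        5.58644286e-03, -5.38884947e-06]), 'tool_pos': array([0.23199356, 0.52543734, 0.2304811 ]), 'tool_rot': array([-2.47921580e-04,  2.06418454e-01,  9.78463375e-01, -8.85158657e-04]), 'contact_force': array([ 0.30262889, -0.36370101, -0.14078675]), 'torque': array([-0.01957853,  0.05085435,  0.01217247]), 'gripper_force': 0.0, 'opening': 1.0020628247170311} 0.0187
```

View pics/scene0.png

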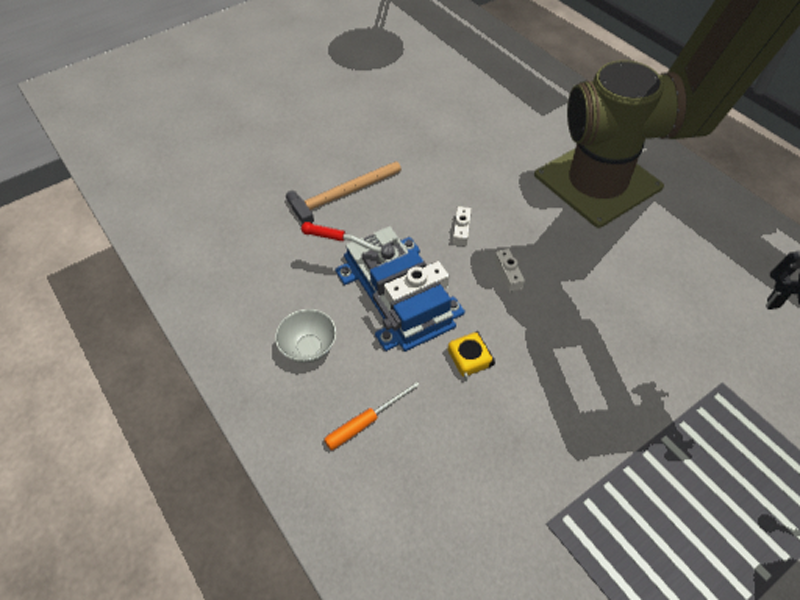

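View pics/top0.png

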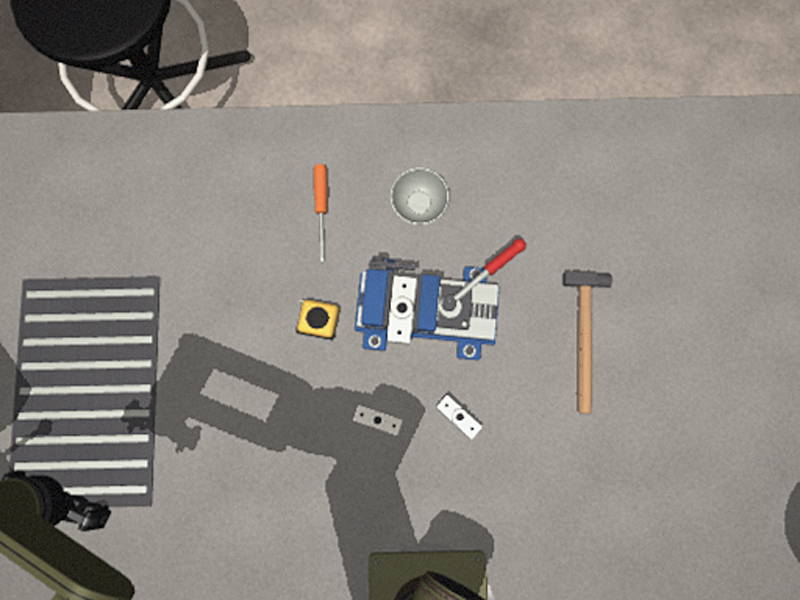

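Candidates for the block (800x600 top view): (403,308) in the vise, (377,418) and (460,415) on the bench. The largest is the one in the vise, between the blue jaws. The lever is at (452,305) to (520,243); the stop is the dark bar near (395,263). The robot is at the bottom, so vise +x points up the picture.

```bash
cat > h.py <<'E'
import cv2,numpy as np
def ray(s,uv,z):
    R=cv2.Rodrigues(np.float64(s["rvec"]))[0]; t=np.float64(s["tvec"]).ravel(); c=-R.T@t
    uv=np.atleast_2d(np.float64(uv)); d=np.c_[uv,np.ones(len(uv))]@np.linalg.inv(s["mtx"]).T@R
    return c+d*((z-c[2])/d[:,2])[:,None]
def proj(s,P): return cv2.projectPoints(np.float64(P).reshape(-1,1,3),np.float64(s["rvec"]),np.float64(s["tvec"]),s["mtx"],None)[0].reshape(-1,2)
def mask(s,kind):
    h=cv2.cvtColor(s["img"],cv2.COLOR_RGB2HSV); H,S,V=[h[...,i].astype(int) for i in range(3)]
    return {"red":((H<6)|(H>174))&(S>150)&(V>90),"blue":(H>100)&(H<125)&(S>120)&(V>40),"white":(S<40)&(V>205)}[kind].astype(np.uint8)
def big(m,near=None):
    n,l,st,c=cv2.connectedComponentsWithStats(m); 
    i=1+np.argmax(st[1:,4]) if near is None else 1+np.argmin(np.linalg.norm(c[1:]-near,axis=1)+1e3*(st[1:,4]<30))
    return (l==i).astype(np.uint8)
E
python3 - <<'E'
from h import *
import pickle
d=pickle.load(open("d0.pkl","rb"));s=d["top"]
def pts(m): y,x=np.nonzero(m); return np.c_[x,y]
def axis(P):
    c=P.mean(0); v=np.linalg.svd(P-c,full_matrices=False)[2][0]; v*=np.sign(v[0]); q=(P-c)@v
    return c,v,q.min(),q.max()
r=ray(s,pts(big(mask(s,"red"))),.1)[:,:2]; c,v,a,b=axis(r); print("red",c,v,a,b,"near",c+a*v,"far",c+b*v)
for n in d:
    r_=pts(big(mask(d[n],"red")));print(n,"red c",r_.mean(0))
w=big(mask(s,"white"),(403*.64,325*.64)); 
for near in[(403*.64,290*.64),(400*.64,328*.64)]:
    w=big(mask(s,"white"),near); print("white",w.sum(),cv2.boundingRect(w), pts(w).mean(0))
    P=ray(s,pts(w),.078)[:,:2]; print(axis(P)); print(cv2.minAreaRect(np.float32(P*1000)))
print("px size",ray(s,[[257,197],[258,197]],.078))
cr=s["img"][150:240,215:345,::-1]; cv2.imwrite("pics/c1.png",cv2.resize(cr,None,fx=6,fy=6,interpolation=cv2.INTER_CUBIC))
E
```

```text
red [ 0.61201326 -0.14972581] [ 0.61593964 -0.78779335] -0.04233418170529018 0.04042265475483149 near [ 0.58593796 -0.11637522] far [ 0.63691117 -0.18157051]
scene red c [205.7877095  147.72625698]
top red c [323.39175258 163.46907216]
white 510 (248, 177, 18, 43) [256.40784314 197.81372549]
(array([0.52407642, 0.03679455]), array([ 0.9918176 , -0.12766302]), np.float64(-0.0572969373323829), np.float64(0.05896708269583573))
((524.9166259765625, 36.7197265625), (39.482215881347656, 116.25021362304688), 82.62039947509766)
white 510 (248, 177, 18, 43) [256.40784314 197.81372549]
(array([0.52407642, 0.03679455]), array([ 0.9918176 , -0.12766302]), np.float64(-0.0572969373323829), np.float64(0.05896708269583573))
((524.9166259765625, 36.7197265625), (39.482215881347656, 116.25021362304688), 82.62039947509766)
px size [[0.52614742 0.03512    0.078     ]
 [0.52608465 0.03235325 0.078     ]]
```

View pics/c1.png

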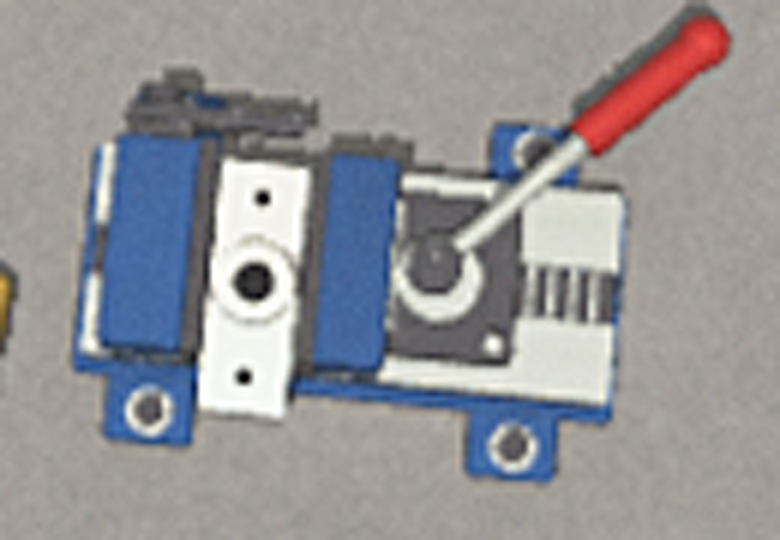

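The crop shows the big block (116 x 39.5 mm measured, right for the largest) between the jaws. The gap to the stop is about 14 mm, and the lever is near 0.17 rad. Moving first to just outside the near end with the fingers shut.

Call:
{"op": "drive_tool", "data": {
  "commands": [
    [[-4.5, -4.4, 0, -0.1], [-9, -8.8, 0, -0.2], [-13.5, -13.2, 0, -0.29], [-18, -17.6, 0, -0.29], [-22.5, -22, 0, -0.29], [-27, -26.4, 0, -0.29], [-31.5, -30.8, 0, -0.29], [-37, -35.8, 0, -0.29]]
  ],
  "fingers": 255,
  "newtons": 40
}}

```text
clock: 0.9
tool_pos: [0.3816, 0.153, 0.2312]
tool_rot: [-0.0, 0.063, 0.998, 0.0]
contact_force: [1.3, -0.6, -0.2]
opening: -0.001
gripper_force: 0.0
```

```bash
cat > g.py <<'E'
import sys,numpy as np
from rig import arm
from scipy.spatial.transform import Rotation as Ro
def go(*T):
    s=arm.state(); w,x,y,z=s["tool_rot"]; R=Ro.from_quat([x,y,z,w]).as_matrix()
    print("t",s["clock"],"p",s["tool_pos"].round(4),"F",s["contact_force"].round(1),"xax",R[:,0].round(3))
    for t in T: print(t,"->",(100*R.T@(np.array(t)-s["tool_pos"])).round(2))
if __name__=="__main__": go(*[tuple(map(float,a.split(","))) for a in sys.argv[1:]])
E
python3 g.py .426,.049,.23 .426,.049,.06
```

```text
t 0.9 p [0.3816 0.153  0.2312] F [ 1.3 -0.6 -0.2] xax [-0.992  0.125  0.   ]
(0.426, 0.049, 0.23) -> [-5.71 -9.77  0.12]
(0.426, 0.049, 0.06) -> [-5.71 -9.77 17.12]
```

Call:
{"op": "drive_tool", "data": {
  "commands": [
    [[-2.5, -4, 0, 0], [-5, -8, 0, 0], [-5.7, -9.8, 2, 0], [-5.7, -9.8, 7, 0], [-5.7, -9.8, 12, 0], [-5.7, -9.8, 15.5, 0], [-5.7, -9.8, 17.1, 0], [-5.7, -9.8, 17.1, 0]]
  ]
}}

```text
clock: 1.7
tool_pos: [0.4234, 0.0504, 0.0579]
tool_rot: [-0.003, 0.063, 0.998, -0.0]
contact_force: [0.8, 0.5, 0.1]
opening: -0.0
gripper_force: 0.0
```

```bash
python3 g.py .426,.049,.06 .456,.0452,.06
python3 - <<'E'
from h import *
from rig import imaging
s=imaging.snapshot("top");cr=s["img"][150:260,205:345,::-1];cv2.imwrite("pics/c2.png",cv2.resize(cr,None,fx=5,fy=5,interpolation=cv2.INTER_CUBIC))
E
```

```text
t 1.7 p [0.4234 0.0504 0.0579] F [0.8 0.5 0.1] xax [-0.992  0.126  0.007]
(0.426, 0.049, 0.06) -> [-0.28 -0.11 -0.21]
(0.456, 0.0452, 0.06) -> [-3.3  -0.11 -0.23]
```

View pics/c2.png

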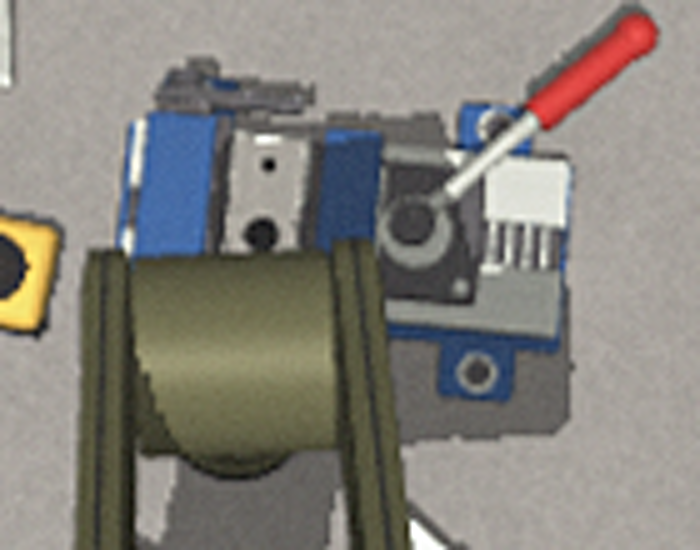

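The arm hides the near end, but the far end (crop 265,135) and the stop (230,95) are visible and the block hasn't moved. I'll advance with the fingertip, reading the force.

Call:
{"op": "drive_tool", "data": {
  "commands": [
    [[-1, -0.1, -0.1, 0], [-2, -0.1, -0.2, 0], [-2.6, -0.1, -0.2, 0], [-3.0, -0.1, -0.2, 0], [-3.3, -0.1, -0.2, 0], [-3.6, -0.1, -0.2, 0], [-3.9, -0.1, -0.2, 0], [-4.1, -0.1, -0.2, 0]]
  ]
}}

```text
clock: 2.55
tool_pos: [0.4618, 0.0447, 0.0618]
tool_rot: [-0.004, 0.063, 0.998, -0.0]
contact_force: [-7.6, 1.1, 6.8]
opening: 0.004
gripper_force: 4.0
```

Call:
{"op": "drive_tool", "data": {
  "commands": [
    [[-0.2, 0, 0, 0], [-0.4, 0, 0, 0], [-0.6, 0, 0, 0], [-0.6, 0, 0, 0]]
  ]
}}

```text
clock: 2.95
tool_pos: [0.4686, 0.0439, 0.0619]
tool_rot: [-0.003, 0.063, 0.998, -0.0]
contact_force: [-4.9, -0.1, 2.1]
opening: 0.001
gripper_force: 2.4
```

```bash
python3 g.py
python3 - <<'E'
from h import *
from rig import imaging
s=imaging.snapshot("top");cr=s["img"][150:210,215:325,::-1];a=cv2.resize(cr,None,fx=7,fy=7,interpolation=cv2.INTER_CUBIC)
cv2.imwrite("pics/c3.png",a)
E
```

```text
t 2.95 p [0.4686 0.0439 0.0619] F [-4.9 -0.1  2.1] xax [-0.992  0.125  0.007]
```

View pics/c3.png

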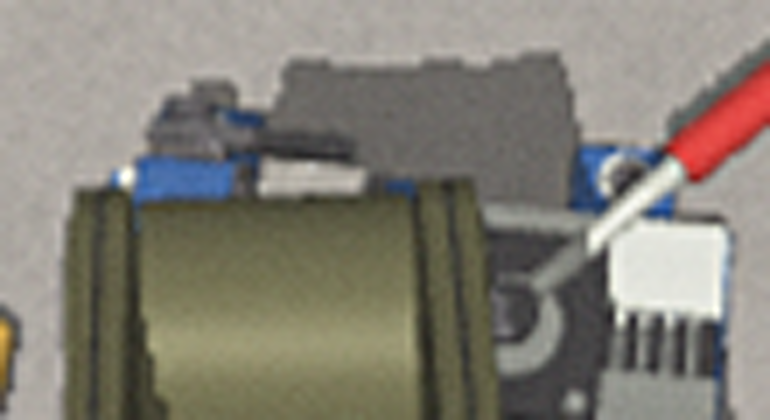

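The block's far end (310,163) is now close to the stop bar (310,150), and the 5 N force is still sliding friction. Pushing on until it rises.

Call:
{"op": "drive_tool", "data": {
  "commands": [
    [[-0.1, 0, 0, 0], [-0.2, 0, 0, 0], [-0.3, 0, 0, 0], [-0.3, 0, 0, 0]]
  ]
}}

```text
clock: 3.4
tool_pos: [0.4737, 0.0434, 0.0618]
tool_rot: [-0.002, 0.063, 0.998, -0.0]
contact_force: [-4.3, -0.3, 1.0]
opening: -0.003
gripper_force: 2.7
```

Call:
{"op": "drive_tool", "data": {
  "commands": [
    [[-0.1, 0, 0, 0], [-0.2, 0, 0, 0], [-0.2, 0, 0, 0], [-0.2, 0, 0, 0]]
  ]
}}

```text
clock: 3.8
tool_pos: [0.4737, 0.0434, 0.0618]
tool_rot: [-0.003, 0.063, 0.998, 0.0]
contact_force: [-8.8, 1.9, 4.7]
opening: -0.0
gripper_force: 4.5
```

Call:
{"op": "drive_tool", "data": {
  "commands": [
    [[-0.15, 0, 0, 0], [-0.3, 0, 0, 0], [-0.3, 0, 0, 0], [-0.3, 0, 0, 0]]
  ]
}}

```text
clock: 4.2
tool_pos: [0.4737, 0.0433, 0.0617]
tool_rot: [-0.006, 0.063, 0.998, 0.0]
contact_force: [-13.9, 2.4, 11.0]
opening: 0.004
gripper_force: 7.2
```

Blocked at 14 N with no further travel, so the block is at the stop. Backing straight off, rising, and crossing to the lever's +x/+y side.

Call:
{"op": "drive_tool", "data": {
  "commands": [
    [[1, 0, 0, 0], [3, 0, 0, 0], [5, 0, 0, 0], [5, 0, -4, 0], [5, 0, -9, 0], [5, 0, -14, 0], [2, -3, -14, 0], [-1, -6.5, -14, 0]]
  ]
}}

```text
clock: 5.0
tool_pos: [0.4861, -0.0233, 0.206]
tool_rot: [0.006, 0.061, 0.998, -0.0]
contact_force: [0.9, -0.1, -0.4]
opening: 0.002
gripper_force: 0.0
```

```bash
python3 g.py .645,-.118,.2 .645,-.118,.078
```

```text
t 5.0 p [ 0.4861 -0.0233  0.206 ] F [ 0.9 -0.1 -0.4] xax [-0.992  0.122 -0.011]
(0.645, -0.118, 0.2) -> [-16.92  -7.46   0.79]
(0.645, -0.118, 0.078) -> [-16.78  -7.46  12.98]
```

Call:
{"op": "drive_tool", "data": {
  "commands": [
    [[-4, -1.8, 0, 0], [-8, -3.6, 0, 0], [-12, -5.4, 0, 0], [-15, -6.8, 0, 0], [-16.5, -7.2, 0, 0], [-16.5, -7.2, 0, 0], [-16.5, -7.2, 0, 0]]
  ]
}}

```text
clock: 5.7
tool_pos: [0.6371, -0.1153, 0.2021]
tool_rot: [0.0, 0.063, 0.998, -0.0]
contact_force: [-0.7, -0.5, -0.2]
opening: 0.001
gripper_force: 0.0
```

```bash
python3 g.py .645,-.118,.078
python3 - <<'E'
from h import *
from rig import imaging
out=[]
for n in("top","scene"):
    s=imaging.snapshot(n); cx,cy=(265,185) if n=="top" else (250,165)
    out.append(cv2.resize(s["img"][cy-65:cy+65,cx-65:cx+65,::-1],(400,400),interpolation=cv2.INTER_CUBIC))
    if n=="top":
        y,x=np.nonzero(big(mask(s,"red"))); P=ray(s,np.c_[x,y],.1)[:,:2]; d=P.mean(0)-[.5325,-.0475]; print("lever",np.degrees(np.arctan2(d[1],d[0])),np.hypot(*d))
cv2.imwrite("pics/c4.png",np.hstack(out))
E
```

```text
t 5.7 p [ 0.6371 -0.1153  0.2021] F [-0.7 -0.5 -0.2] xax [-0.992  0.126 -0.   ]
(0.645, -0.118, 0.078) -> [-0.82 -0.17 12.41]
lever -52.1102369630165 0.13385086074463654
```

View pics/c4.png

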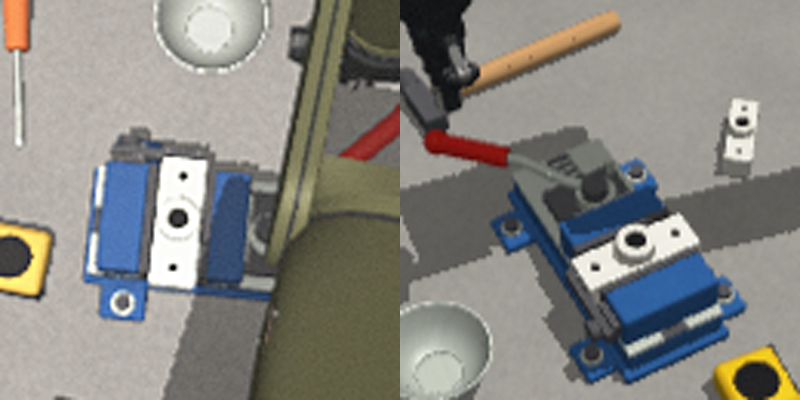

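The block (left crop 178,155–290) is now up against the stop bar. The lever is unmoved at −52° and the fingers are above free bench beside the grip. Descending.

Call:
{"op": "drive_tool", "data": {
  "commands": [
    [[-0.8, -0.2, 4, 0], [-0.8, -0.2, 8, 0], [-0.8, -0.2, 11, 0], [-0.8, -0.2, 12.4, 0], [-0.8, -0.2, 12.4, 0]]
  ]
}}

```text
clock: 6.3
tool_pos: [0.6424, -0.1172, 0.0765]
tool_rot: [-0.002, 0.063, 0.998, 0.0]
contact_force: [0.3, -0.1, 1.0]
opening: 0.001
gripper_force: 0.0
```

```bash
cat > o.py <<'E'
import sys,numpy as np
from g import go
# finger centre for lever world angles th (deg): radius r along lever, off m behind it
pv=np.array([.5325,-.0475])
def tgt(th,r=.125,off=.024):
    a=np.radians(th); u=np.array([np.cos(a),np.sin(a)]); b=-np.array([np.sin(a),-np.cos(a)])
    return tuple((pv+r*u+off*b).round(4))+(.078,)
go(*[tgt(float(t)) for t in sys.argv[1:]])
E
python3 o.py -52 -60 -68 -76 -84
```

```text
t 6.3 p [ 0.6424 -0.1172  0.0765] F [ 0.3 -0.1  1. ] xax [-0.992  0.125  0.004]
(np.float64(0.6284), np.float64(-0.1312), 0.078) -> [ 1.21 -1.56 -0.14]
(np.float64(0.6158), np.float64(-0.1438), 0.078) -> [ 2.3  -2.97 -0.14]
(np.float64(0.6016), np.float64(-0.1544), 0.078) -> [ 3.58 -4.2  -0.13]
(np.float64(0.586), np.float64(-0.163), 0.078) -> [ 5.02 -5.25 -0.13]
(np.float64(0.5694), np.float64(-0.1693), 0.078) -> [ 6.59 -6.08 -0.12]
```

Call:
{"op": "drive_tool", "data": {
  "commands": [
    [[1.2, -1.6, 0, 0], [1.7, -2.3, 0, 0], [2.3, -3, 0, 0], [2.9, -3.6, 0, 0], [3.6, -4.2, 0, 0], [4.3, -4.7, 0, 0], [5, -5.2, 0, 0], [6.6, -6.1, 0, 0]]
  ]
}}

```text
clock: 7.1
tool_pos: [0.5725, -0.1706, 0.0786]
tool_rot: [0.001, 0.063, 0.998, -0.0]
contact_force: [2.4, 3.5, -0.1]
opening: 0.0
gripper_force: 1.6
```

```bash
python3 o.py -88 -92 -96 -100 -104 -108 -112 -116 -120
```

```text
t 7.1 p [ 0.5725 -0.1706  0.0786] F [ 2.4  3.5 -0.1] xax [-0.992  0.125 -0.003]
(np.float64(0.5608), np.float64(-0.1716), 0.078) -> [ 1.14 -0.24  0.06]
(np.float64(0.5521), np.float64(-0.1733), 0.078) -> [ 1.99 -0.52  0.05]
(np.float64(0.5433), np.float64(-0.1743), 0.078) -> [ 2.85 -0.73  0.05]
(np.float64(0.5344), np.float64(-0.1748), 0.078) -> [ 3.72 -0.89  0.05]
(np.float64(0.5255), np.float64(-0.1746), 0.078) -> [ 4.61 -0.98  0.05]
(np.float64(0.5167), np.float64(-0.1738), 0.078) -> [ 5.49 -1.01  0.05]
(np.float64(0.5079), np.float64(-0.1724), 0.078) -> [ 6.38 -0.99  0.04]
(np.float64(0.4993), np.float64(-0.1704), 0.078) -> [ 7.26 -0.89  0.04]
(np.float64(0.4908), np.float64(-0.1678), 0.078) -> [ 8.14 -0.74  0.04]
```

Contact made at about 4 N. Continuing round the arc.

Call:
{"op": "drive_tool", "data": {
  "commands": [
    [[1.1, -0.2, 0, 0], [2, -0.5, 0, 0], [2.8, -0.7, 0, 0], [3.7, -0.9, 0, 0], [4.6, -1, 0, 0], [5.5, -1, 0, 0], [6.4, -1, 0, 0], [7.3, -0.9, 0, 0]]
  ]
}}

```text
clock: 7.9
tool_pos: [0.4974, -0.1702, 0.0784]
tool_rot: [0.0, 0.063, 0.998, -0.0]
contact_force: [4.1, 1.0, 0.6]
opening: 0.0
gripper_force: 1.6
```

```bash
python3 o.py -118 -121 -124 -127 -130 -133 -136 -139 -142 -145
```

```text
t 7.9 p [ 0.4974 -0.1702  0.0784] F [4.1 1.  0.6] xax [-0.992  0.125 -0.001]
(np.float64(0.495), np.float64(-0.1691), 0.078) -> [0.26 0.08 0.04]
(np.float64(0.4887), np.float64(-0.167), 0.078) -> [0.91 0.21 0.04]
(np.float64(0.4825), np.float64(-0.1646), 0.078) -> [1.55 0.37 0.04]
(np.float64(0.4764), np.float64(-0.1618), 0.078) -> [2.19 0.57 0.04]
(np.float64(0.4705), np.float64(-0.1587), 0.078) -> [2.82 0.8  0.04]
(np.float64(0.4648), np.float64(-0.1553), 0.078) -> [3.43 1.07 0.04]
(np.float64(0.4593), np.float64(-0.1516), 0.078) -> [4.02 1.37 0.04]
(np.float64(0.4539), np.float64(-0.1476), 0.078) -> [4.6  1.69 0.04]
(np.float64(0.4488), np.float64(-0.1434), 0.078) -> [5.16 2.05 0.04]
(np.float64(0.4439), np.float64(-0.1389), 0.078) -> [5.7  2.43 0.04]
```

Call:
{"op": "drive_tool", "data": {
  "commands": [
    [[0.9, 0.2, 0, 0], [1.5, 0.4, 0, 0], [2.2, 0.6, 0, 0], [2.8, 0.8, 0, 0], [3.4, 1.1, 0, 0], [4, 1.4, 0, 0], [4.6, 1.7, 0, 0], [5.2, 2.1, 0, 0]]
  ]
}}

```text
clock: 8.7
tool_pos: [0.4487, -0.1428, 0.0784]
tool_rot: [0.0, 0.063, 0.998, -0.0]
contact_force: [4.5, -2.3, -0.9]
opening: -0.003
gripper_force: 1.9
```

```bash
python3 o.py -142 -144 -146 -148 -150 -152 -154 -156 -158
```

```text
t 8.7 p [ 0.4487 -0.1428  0.0784] F [ 4.5 -2.3 -0.9] xax [-0.992  0.125 -0.001]
(np.float64(0.4488), np.float64(-0.1434), 0.078) -> [-0.02 -0.06  0.04]
(np.float64(0.4455), np.float64(-0.1404), 0.078) -> [0.35 0.2  0.04]
(np.float64(0.4423), np.float64(-0.1373), 0.078) -> [0.7  0.47 0.04]
(np.float64(0.4392), np.float64(-0.1341), 0.078) -> [1.05 0.75 0.04]
(np.float64(0.4362), np.float64(-0.1308), 0.078) -> [1.39 1.03 0.04]
(np.float64(0.4334), np.float64(-0.1274), 0.078) -> [1.71 1.34 0.04]
(np.float64(0.4307), np.float64(-0.1239), 0.078) -> [2.02 1.65 0.04]
(np.float64(0.4281), np.float64(-0.1203), 0.078) -> [2.33 1.98 0.04]
(np.float64(0.4256), np.float64(-0.1166), 0.078) -> [2.62 2.31 0.04]
```

Call:
{"op": "drive_tool", "data": {
  "commands": [
    [[0.35, 0.2, 0, 0], [0.7, 0.45, 0, 0], [1.05, 0.75, 0, 0], [1.4, 1.05, 0, 0], [1.7, 1.35, 0, 0], [1.7, 1.35, 0, 0]]
  ]
}}

```text
clock: 9.3
tool_pos: [0.4355, -0.1286, 0.0788]
tool_rot: [0.002, 0.062, 0.998, -0.001]
contact_force: [6.2, -4.9, -1.5]
opening: -0.0
gripper_force: 3.6
```

```bash
python3 o.py -152 -154 -156 -158
```

```text
t 9.3 p [ 0.4355 -0.1286  0.0788] F [ 6.2 -4.9 -1.5] xax [-0.992  0.124 -0.004]
(np.float64(0.4334), np.float64(-0.1274), 0.078) -> [0.22 0.09 0.08]
(np.float64(0.4307), np.float64(-0.1239), 0.078) -> [0.53 0.41 0.07]
(np.float64(0.4281), np.float64(-0.1203), 0.078) -> [0.84 0.73 0.07]
(np.float64(0.4256), np.float64(-0.1166), 0.078) -> [1.13 1.07 0.07]
```

Call:
{"op": "drive_tool", "data": {
  "commands": [
    [[0.15, 0.15, 0, 0], [0.3, 0.3, 0, 0], [0.4, 0.4, 0, 0], [0.4, 0.4, 0, 0]]
  ]
}}

```text
clock: 9.7
tool_pos: [0.4356, -0.128, 0.0792]
tool_rot: [0.005, 0.062, 0.998, -0.004]
contact_force: [9.9, -16.0, -9.1]
opening: 0.002
gripper_force: 9.2
```

Blocked at 19 N with no movement (far above 5 N needed), so it should be at the end stop. Moving clear and checking.

Call:
{"op": "drive_tool", "data": {
  "commands": [
    [[-0.6, -0.8, 0, 0], [-2, -2.9, 0, 0], [-3.4, -4.9, 0, 0], [-3.4, -4.9, -4, 0], [-3.4, -4.9, -9, 0], [-3.4, -8, -13, 0], [-3.4, -13, -13, 0], [-3.4, -18, -13, 0]]
  ]
}}

```text
clock: 10.5
tool_pos: [0.44, -0.305, 0.2095]
tool_rot: [-0.001, 0.062, 0.998, 0.0]
contact_force: [0.4, -0.5, -0.6]
opening: 0.002
gripper_force: 0.0
```

```bash
python3 - <<'E'
from h import *
from rig import imaging
out=[]
for n in("top","scene"):
    s=imaging.snapshot(n); cx,cy=(275,195) if n=="top" else (260,165)
    out.append(cv2.resize(s["img"][cy-65:cy+65,cx-65:cx+65,::-1],(400,400),interpolation=cv2.INTER_CUBIC))
    if n=="top":
        y,x=np.nonzero(big(mask(s,"red"))); P=ray(s,np.c_[x,y],.1)[:,:2]; d=P.mean(0)-[.5325,-.0475]; print("lever",np.degrees(np.arctan2(d[1],d[0])),np.hypot(*d))
        v=np.linalg.svd(P-P.mean(0),full_matrices=False)[2][0];print("axis",np.degrees(np.arctan2(*v[::-1])),len(P))
cv2.imwrite("pics/c5.png",np.hstack(out))
E
python3 g.py
```

```text
lever -151.84821230977053 0.1296826032813607
axis -152.42713607271773 214
t 10.6 p [ 0.4393 -0.3099  0.2079] F [-0.1 -0.5 -1. ] xax [-0.992  0.13   0.003]
```

View pics/c5.png

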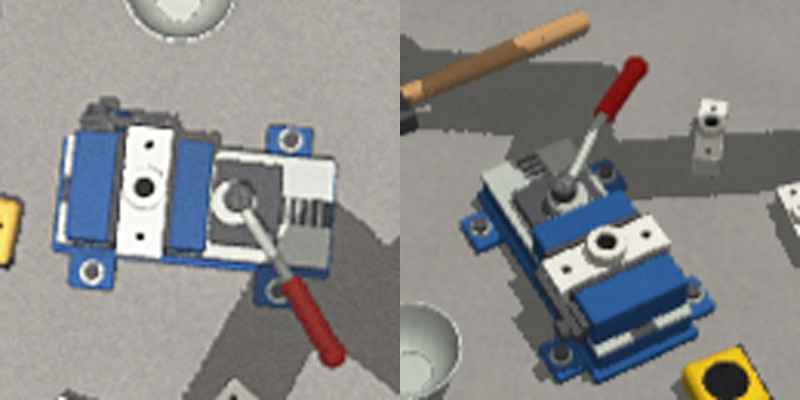

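The lever axis reads −152.4° against −152.3° expected at home. In the left crop the block's far end (148,127) is on the stop bar, its near end sticks out about 7–8 mm, and the jaws are closed on it. The arm is clear.

Call:
{"op": "drive_tool", "data": {
  "commands": [
    [[0, 0, 0, 0], [0, 0, 0, 0], [0, 0, 0, 0]]
  ]
}}

```text
clock: 10.9
tool_pos: [0.4407, -0.3033, 0.2076]
tool_rot: [-0.001, 0.062, 0.998, 0.001]
contact_force: [0.2, 0.9, 0.0]
opening: 0.002
gripper_force: 0.0
```

```bash
python3 -c "
from rig import ticket
print(ticket.hand_in())"
```

```text
the job is handed in; nothing more can be done
None
```

The block was pushed against the work stop and clamped with the lever fully home, the arm is clear, and the job was handed in at about 11 s; no verdict was returned.

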